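# Seat the keyed shaft in the wheel pulley and hold it home

### The arm

A 7-joint arm with a two-finger parallel gripper is mounted at the origin on a cart in front of the work surface, level with it; the furniture and walls round the work are solid. World frame = base frame: x ahead of the robot, y to its left, z up, the work surface at z = 0. Lengths are in mm, angles in rad, forces in N, time in s.
With the tool pointing down it reaches from about 400 to 850 mm from the base axis. Payload 10.4 kg.
Tool frame: the origin (TCP) lies at the very end of the fingers, on their centre line; the grasp point (between the pads) lies 19 mm behind it (arm.grip_point_offset is the distance from the TCP to the grasp point, in mm); y points along the fingers, z is the direction in which the jaws open and shut, and the axes are right-handed (so a half turn about y gives the same grasp; the last joint's range is limited). The gripper opens to 85 mm and grips with 20 to 120 N. Pads are 22 mm wide; open, the fingers measure 114 mm over their backs; the gripper's body (76 mm by 85 mm) begins 54 mm behind the grasp point. The pads swing forward as they close: fully open they stand 13 mm farther back than shut.
Start: joints at [1.135, 0.332, -0.065, 1.46, 0.022, 1.35, -0.088], TCP at [250.758, -572.513, 231.338] pointing down, gripper open.
Joint ranges: [-2.6, 2.6], [-0.5, 2.12], [-1.47, 1.34], [0.16, 2.42], [-1.27, 4.41], [0.06, 2.06], [-2.6, 2.6]. Speed limits (rad/s): [2.22, 2.22, 2.79, 2.79, 3.14, 3.14, 3.14].

### API

Orientations are given as a unit quaternion [w, x, y, z].
In Python, from rig import readout, viewer, job, arm gives the robot as it stands.
- The arm moves only by the tool apply_moves, never from a script. Its argument "increments" is one flat list of numbers, 7 for each row, row after row: the shift along the tool's x, y, z in mm, then the turn, a rotation vector about the tool's x, y, z in rad, then the opening, from -1 (shut) to 1 (fully open), so that 0 is half open. In form: [x, y, z, ax, ay, az, claw, x, y, z, ax, ay, az, claw, ...]. A call has 1 to 12 rows; each row is the pose to reach, as a shift and turn from the pose measured when the call began, along the tool's axes at that moment; what a row does not reach only later rows make up. A row lasts 1/12 s, in which the tool goes at most 41.7 mm and 7.16 degrees, less where a joint would pass 70% of its speed; a pose out of reach is approached as far as the arm can. A call with a gripper value outside its range is refused whole. The fingers move at their own pace and stop on an object; the grip force is fixed at half the most. Time passes only in rows, so rows that repeat a pose let the fingers close. It gives the time, the measured TCP pose, the force and the opening at its end, in the units of the state.
- readout.read_state(): the state, without advancing time (a new reading comes with each control period).
- viewer.capture(name): name is "side" or "top" or "wrist"; returns (picture, depth): 384x512x3 uint8, red, green, blue; 384x512 float32, mm along the optical axis (not along the pixel's ray), 0 where there is no reading.
- viewer.camera_info(name): a dict with "K" (3x3 intrinsics, pixels), "view" (4x4, takes a point from world to camera coordinates); the wrist camera has in their place "tool_from_camera" (4x4, takes a point from camera to tool coordinates, whose origin is the TCP and whose axes are the tool frame's). Camera axes: x right, y down, z forward; pixel columns grow to the right and rows downward; lengths in mm; the calibration is good to about 2 mm. A picture is of the moment at which its call begins: read the wrist's pose just before it. camera_info takes no time and is no camera call.
- job.sign_off(): hands the job in, once; it reports no verdict.
The state is a dict: "time": time; "q": joint angles; "dq": joint speeds; "joint_torque": joint torques, N m; "eef_pos": TCP position; "tcp_rot": TCP orientation; "contact_force": force on the tool from outside, world axes, zero at the start; "torque": the same for the moment, N m; "opening": finger opening in mm.
Only numpy, scipy, OpenCV 4.12 (cv2) and the standard library are available. Lean on these libraries where they do the work, as an engineer would, in place of code of your own. Each camera call takes 0.05 s, during which the arm holds its last target.

### The job

Lift the keyed shaft out of its wooden stand and push it down into the bore of the pulley hub, turning it until the brass key slips into the keyway, then keep pushing against the spring in the bore until the shaft's collar sits on the hub. Finish still gripping the shaft by its head and pressing it fully home, so that a colleague can tighten the set screw; do not let go. Leave the moulds, tape, bird and pot where they are.

Things in the scene. Friction and masses are not known exactly. Their poses are not given: they have to be found in the camera images.
- keyed_shaft: Loose steel shaft with a brass key, 0.2 kg, upright in the wooden stand. Origin = centre of its lower end face, z up the shaft. Heights above the origin: round shaft 20 mm across from 0 to 38 mm (lowest 4 mm tapered to 14), collar 44 mm across from 38 to 46, neck 22 mm across to 66, grip head 66 to 106. Yellow stripes on collar and head mark its -x side, the key's side.
- shaft_tip (a point): Centre of the lower end face of the shaft (= its origin). The lowest 10 mm are plain, a pilot that centres in the bore.
- shaft_key (a point): Middle of the brass key on the shaft's -x side, 22 mm above the tip, 11 mm from the axis. The key is 8 mm wide (y), runs from 10 to 34 mm above the tip and reaches 15 mm from the axis. At the start it points towards the robot (world -x) to within 0.3 rad.
- shaft_head (a point): Middle of the shaft's rectangular grip head, 86 mm above the tip: 36 mm along the shaft's x, 24 mm along its y (grip across y), 40 mm tall.
- shaft_stand: Fixed wooden block 70 x 70 x 55 mm with a 35 mm upright hole through its middle, in which the shaft stands with its collar resting on the top. Origin = centre of the underside, on the table; lift the shaft straight up at least 40 mm to clear it.
- fixture: Fixed grey bench plate 116 x 116 x 10 mm that carries the pulley on a stiff upright bearing. Origin = centre of the underside, on the table, on the pulley's axis. Pulley: grooved aluminium rim 104 mm across, up to 42 mm above the table; round steel hub 52 mm across, up to 85 mm. The bearing turns only above 1.2 N m, not by light rubbing of the shaft.
- hub_face (a point): Centre of the bore's mouth in the hub's top face, 85 mm above the table. Bore 22.5 mm across, 43 mm deep; its keyway is 10.5 mm wide and reaches 17 mm from the axis. This point's axes are the fixture's, not the keyway's.
- keyway_side (a point): Point on the hub's rim, 26 mm towards the fixture's -x from the bore's centre: the keyway, marked yellow on the hub's top, points this way give or take 0.5 rad about the vertical. Its true angle is not reported: look, or press the shaft on the hub with about 5 N and turn it until the key drops in.
- plunger (a joint): Travel in m of the sprung brass plunger at the bottom of the bore: 0 = up, untouched; it meets the shaft's tip when the tip is 31 mm below the hub face and is at about 0.007 when the collar sits on the hub. It pushes back with 6 N at first and about 10 N when the collar is home, and lifts the shaft again when the push is released.
- mould_half_1: Bystander: white plaster mould half, 106 x 88 x 47 mm. Origin = centre of the underside.
- mould_half_2: Bystander: white plaster mould half, 105 x 88 x 47 mm. Origin = centre of the underside.
- masking_tape: Bystander: roll of masking tape, 110 x 104 x 24 mm, lying flat. Origin = centre of the underside.
- cast_bird: Bystander: cream clay bird figure, 75 x 68 x 98 mm. Origin = centre of the underside.
- pot_1: Bystander: small cream pot, 72 x 74 x 41 mm. Origin = centre of the underside.
Not all that is in view belongs to the job. What is shaped like the keyed_shaft but orange is not meant.

How it is judged:
By the outcome, as a careful person would: the job done as asked, in the order asked, and still so for the second after the job is handed in, while the arm keeps its last pose, push and grip.
It also fails if it takes over 46 s, if anything falls off the work surface, if the arm or the gripper's body presses on something with over 40 N, if the wrist force passes 120 N, or if a joint passes its speed limit or range.

## Working session

There is one attempt and no reset: what is moved stays moved. The work goes in short steps, Python scripts to look and compute and a tool call to move; the robot and the scene stay as the last step left them, time stands still between calls to the robot, and variables do not carry over. Pictures are saved under pics/ and viewed, and the job is handed in when it is done.

Besides the shell and the picture viewer there is one more tool, called after "Call:" in YAML: its name, and indented under it one key for each argument. apply_moves: Moves the arm, as the interface text tells. Its arguments: {"type":"object","properties":{"increments":{"type":"array"}},"required":["increments"]}

```bash
ls; mkdir -p pics; python3 - <<'E'
from rig import readout, viewer, job, arm
import cv2, numpy as np
s=readout.read_state()
for k,v in s.items(): print(k,np.round(v,4))
print([a for a in dir(arm) if a[0]!='_'], arm.grip_point_offset)
for n in ["side","top","wrist"]:
    p,d=viewer.capture(n); cv2.imwrite(f"pics/{n}0.png",p[:,:,::-1]); np.save(f"pics/{n}0.npy",d)
    i=viewer.camera_info(n); print(n,{k:np.round(v,3).tolist() for k,v in i.items()})
E
```

```text
pics
time 0.0
q [ 1.1354  0.3329 -0.0647  1.461   0.0216  1.3499 -0.0885]
dq [-0.0012 -0.0008 -0.001  -0.0018  0.0012 -0.0002 -0.0001]
joint_torque [-2.00000e-04 -6.25419e+01  4.93000e-02 -3.91607e+01  1.63000e-02
  9.60000e-03 -1.00000e-04]
eef_pos [ 250.5764 -572.1452  230.507 ]
tcp_rot [ 0.1448 -0.145   0.6926 -0.6916]
contact_force [ 1.0553  1.0169 -0.1896]
torque [-0.0217  0.0037 -0.0158]
opening 85.0999
['IKError', 'grip_point_offset'] 18.700000000000003
side {'K': [[402.99, 0.0, 257.576], [0.0, 402.99, 196.742], [0.0, 0.0, 1.0]], 'view': [[0.943, -0.333, -0.013, -571.875], [-0.154, -0.401, -0.903, 204.101], [0.296, 0.853, -0.43, 713.494], [0.0, 0.0, 0.0, 1.0]]}
top {'K': [[382.235, 0.0, 259.922], [0.0, 382.235, 187.751], [0.0, 0.0, 1.0]], 'view': [[-0.003, -1.0, -0.024, 51.331], [-0.989, 0.007, -0.149, 627.498], [0.149, 0.023, -0.989, 839.982], [0.0, 0.0, 0.0, 1.0]]}
wrist {'K': [[273.019, 0.0, 256.169], [0.0, 273.019, 188.073], [0.0, 0.0, 1.0]], 'tool_from_camera': [[0.0, 0.965, 0.261, -64.937], [0.0, -0.261, 0.965, -141.778], [1.0, -0.0, -0.0, -0.727], [0.0, 0.0, 0.0, 1.0]]}
```

View pics/side0.png

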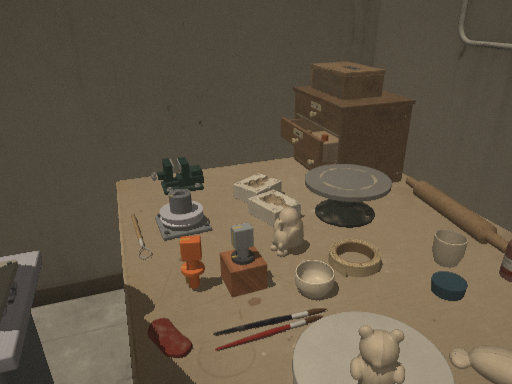

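View pics/top0.png

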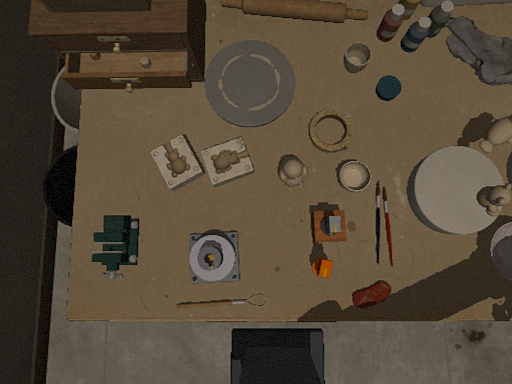

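```bash
python3 - <<'E'
import cv2
a=cv2.imread('pics/top0.png');
cv2.imwrite('pics/topz.png',cv2.resize(a[100:300,170:430],None,fx=3,fy=3,interpolation=cv2.INTER_CUBIC)[:600,:800])
E
```

```text
(no output)
```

View pics/topz.png

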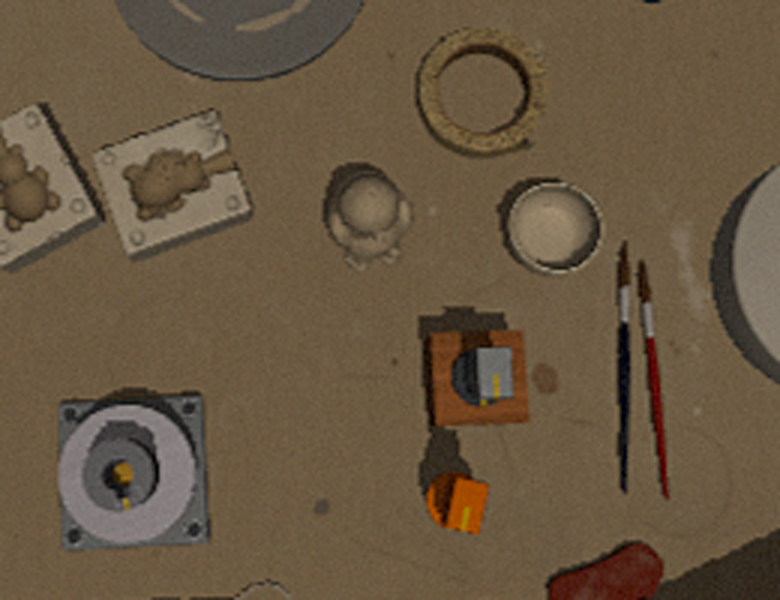

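The two candidates are the grey headed shaft in the wooden block at top px (331,225), and the orange look-alike at (323,268). The grey one fits: it is steel, stands in the stand and carries yellow stripes. The fixture hub is at about (211,258).

```bash
cat > h.py <<'E'
import numpy as np, cv2
from rig import readout, viewer
from scipy.spatial.transform import Rotation as R
def cloud(d,K,view):
    v,u=np.mgrid[:d.shape[0],:d.shape[1]]
    P=np.stack([(u-K[0,2])*d/K[0,0],(v-K[1,2])*d/K[1,1],d],-1)
    T=np.linalg.inv(view); return P@T[:3,:3].T+T[:3,3]
def ray(u,v,z,K,view):
    T=np.linalg.inv(view); r=T[:3,:3]@np.array([(u-K[0,2])/K[0,0],(v-K[1,2])/K[1,1],1]); o=T[:3,3]
    return o+r*(z-o[2])/r[2]
def tool():
    s=readout.read_state(); w=s["tcp_rot"]; Rm=R.from_quat([w[1],w[2],w[3],w[0]]).as_matrix()
    return s,Rm,np.array(s["eef_pos"])
def wview(info,Rm,p):
    T=np.eye(4);T[:3,:3]=Rm;T[:3,3]=p
    return np.linalg.inv(T@np.array(info["tool_from_camera"]))
E
python3 - <<'E'
from h import *
a=cv2.imread('pics/top0.png')[:,:,::-1]
s,Rm,p=tool(); print(np.round(Rm,3))
i=viewer.camera_info("top");K,V=np.array(i["K"]),np.array(i["view"])
d=np.load('pics/top0.npy'); C=cloud(d,K,V)
for nm,(r0,r1,c0,c1),(z0,z1) in [("head",(205,245,305,355),(114,130)),("standtop",(205,245,305,355),(50,59)),("hub",(235,285,190,240),(78,92)),("rim",(225,290,185,245),(34,50)),("plate",(225,290,185,245),(5,16)),("orange",(255,285,305,340),(60,200))]:
    c=C[r0:r1,c0:c1].reshape(-1,3); m=(c[:,2]>z0)&(c[:,2]<z1); q=c[m]
    print(nm,m.sum(),q.mean(0).round(1),cv2.minAreaRect(q[:,:2].astype(np.float32)), np.median(q[:,2]))
for (r0,r1,c0,c1),f,n in [((200,250,300,360),12,'s'),((230,285,180,245),11,'h')]:
    cv2.imwrite(f'pics/z_{n}.png',cv2.resize(a[r0:r1,c0:c1,::-1],None,fx=f,fy=f,interpolation=cv2.INTER_CUBIC)*1)
E
```

```text
[[-0.916 -0.     0.401]
 [-0.401  0.001 -0.916]
 [ 0.    -1.    -0.001]]
head 209 [ 539.8 -107.9  121.9] ((540.040771484375, -108.14866638183594), (35.79488754272461, 23.873998641967773), 1.3518201112747192) 122.04262127484174
standtop 628 [ 539.1 -106.1   54.2] ((540.140869140625, -108.51001739501953), (70.03434753417969, 70.83052825927734), 1.838044285774231) 54.26660376826311
hub 364 [469.6 159.6  84.1] ((469.7634582519531, 159.64328002929688), (50.98444366455078, 49.377071380615234), 89.78085327148438) 84.13495850744147
rim 1169 [469.1 158.   41.4] ((468.7874755859375, 160.65402221679688), (101.50324249267578, 101.39730834960938), 89.82251739501953) 41.392607166434345
plate 736 [471.  150.1   9.7] ((469.18438720703125, 160.0102996826172), (115.9645004272461, 116.01712799072266), 2.934980869293213) 9.518607302555495
orange 238 [448.9 -87.1 101.7] ((448.4041442871094, -88.91253662109375), (24.04962158203125, 35.72629165649414), 75.8521957397461) 104.70597128480875
```

View pics/z_s.png

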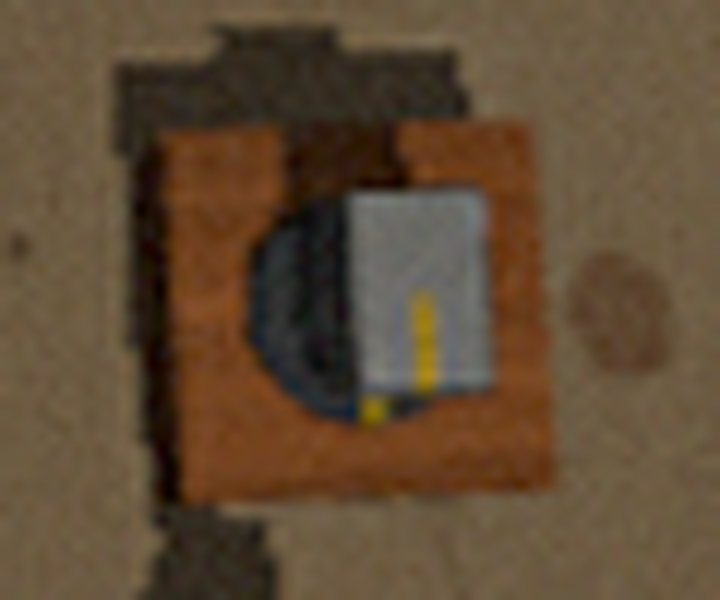

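View pics/z_h.png

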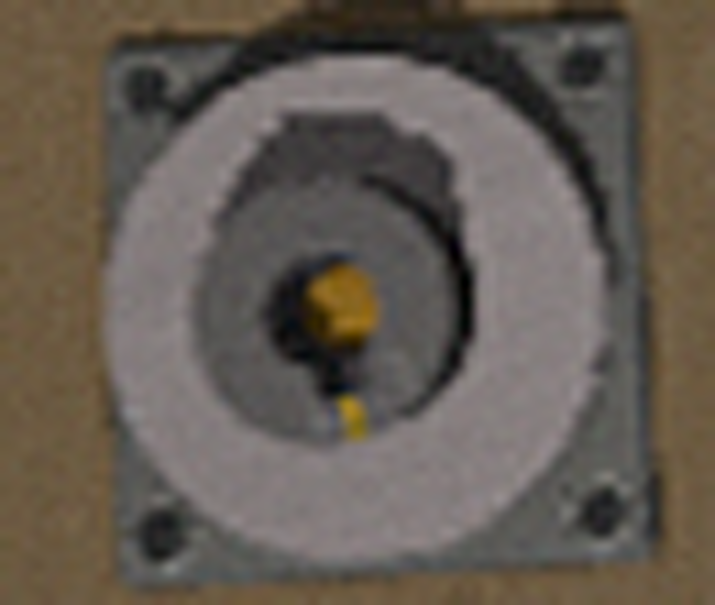

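```bash
cat >> h.py <<'E'
def plan(target,zdir_deg=None):
    """shift in tool axes and turn about tool y for target TCP and world angle of tool z (also levels the tool)"""
    s,Rm,p=tool()
    sh=Rm.T@(np.array(target)-p)
    if zdir_deg is None: return sh.round(1)
    a=np.radians(zdir_deg); z=np.array([np.cos(a),np.sin(a),0]); y=np.array([0,0,-1.]); x=np.cross(y,z)
    G=np.stack([x,y,z],1)
    return sh.round(2), R.from_matrix(Rm.T@G).as_rotvec().round(4)
E
python3 - <<'E'
from h import *
i=viewer.camera_info("top");K,V=np.array(i["K"]),np.array(i["view"])
c=np.array([469.4,160,85])
def cp(u,v): return 180+u/11-.5,230+v/11-.5
for uv in [(352,418),(345,398),(355,437),(332,378),(322,308)]:
    q=ray(*cp(*uv),85,K,V); print(uv,q.round(1),np.degrees(np.arctan2(-(q-c)[1],-(q-c)[0])).round(1))
def cs(u,v): return 300+u/12-.5,200+v/12-.5
for uv in [(424,295),(428,390)]: print(ray(*cs(*uv),122,K,V).round(1))
print(ray(*cs(374,411),62,K,V).round(1))
print(plan([540,-108.3,200],-88.2))
E
```

```text
(352, 418) [448.5 152.5  85. ] 19.6
(345, 398) [452.3 154.   85. ] 19.4
(355, 437) [444.8 151.9  85. ] 18.2
(332, 378) [456.2 156.6  85. ] 14.4
(322, 308) [469.8 158.8  85. ] 107.3
[ 538.8 -109.6  122. ]
[ 522.4 -109.8  122. ]
[ 520.6 -109.9   62. ]
(array([-451.18,   31.04, -308.85]), array([1.000e-03, 3.814e-01, 2.000e-04]))
```

Call:
apply_moves:
  increments: [-451,31,-309,0,0.381,0,1,-451,31,-309,0,0.381,0,1,-451,31,-309,0,0.381,0,1,-451,31,-309,0,0.381,0,1,-451,31,-309,0,0.381,0,1,-451,31,-309,0,0.381,0,1,-451,31,-309,0,0.381,0,1,-451,31,-309,0,0.381,0,1,-451,31,-309,0,0.381,0,1,-451,31,-309,0,0.381,0,1,-451,31,-309,0,0.381,0,1,-451,31,-309,0,0.381,0,1]

```text
time: 1.15
eef_pos: [513.3, -149.8, 202.9]
tcp_rot: [0.011, -0.011, 0.707, -0.707]
contact_force: [0.2, -0.4, 0.8]
opening: 85.6
```

```bash
python3 - <<'E'
from h import *
print(plan([540,-108.3,200],-88.2)); s,_,p=tool(); print(p.round(1),s['q'])
E
```

```text
(array([-28.01,   2.93, -40.66]), array([0.0008, 0.0001, 0.0003]))
[ 513.3 -149.8  202.9] [ 0.54457524  0.17732901 -0.38408496  1.72266502  0.06884753  1.25546733
 -1.39469937]
```

Call:
apply_moves:
  increments: [-28,3,-40.7,0,0,0,1,-28,3,-40.7,0,0,0,1,-28,3,-40.7,0,0,0,1,-28,3,-40.7,0,0,0,1]

```text
time: 1.48
eef_pos: [539.9, -108.0, 199.5]
tcp_rot: [0.011, -0.012, 0.707, -0.707]
contact_force: [-0.7, -0.8, 0.3]
opening: 85.7
```

```bash
python3 - <<'E'
from h import *
print(plan([540,-108.3,84.3],-88.2)); s,Rm,p=tool(); print(p.round(1),s['q'])
im,d=viewer.capture("wrist"); i=viewer.camera_info("wrist"); K=np.array(i["K"]); V=wview(i,Rm,p)
C=cloud(d,K,V).reshape(-1,3); c=C[(C[:,2]>112)&(C[:,2]<130)&(abs(C[:,0]-540)<40)&(abs(C[:,1]+108)<35)]
print(len(c),cv2.minAreaRect(c[:,:2].astype(np.float32)))
cv2.imwrite('pics/w1.png',cv2.resize(im[:,:,::-1],None,fx=1.5,fy=1.5))
E
```

```text
(array([ -0.25, 115.21,   0.45]), array([0.0009, 0.0016, 0.0012]))
[ 539.9 -108.   199.5] [ 0.47822505  0.21879885 -0.41472355  1.68542763  0.09121456  1.25789957
 -1.4937488 ]
1205 ((537.0481567382812, -109.85797119140625), (36.009498596191406, 23.84010887145996), 1.8309133052825928)
```

View pics/w1.png

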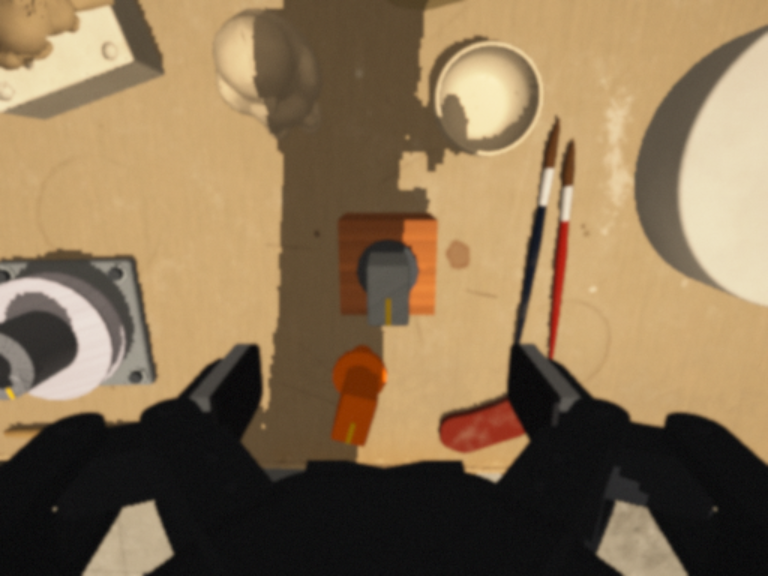

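Call:
apply_moves:
  increments: [1,30,1,0,0,0,1,1,60,1,0,0,0,1,1,85,1,0,0,0,1,1,105,1,0,0,0,1,1,115,1,0,0,0,1,1,115,1,0,0,0,1,1,115,1,0,0,0,1]

```text
time: 2.12
eef_pos: [538.4, -111.2, 85.2]
tcp_rot: [0.01, -0.011, 0.707, -0.707]
contact_force: [0.8, 0.8, -0.2]
opening: 85.5
```

```bash
python3 - <<'E'
from h import *
print(plan([539,-109,84.3],-88.3)); s,Rm,p=tool(); print(p.round(1))
E
```

```text
(array([-0.71,  0.88, -2.15]), array([ 0.0002, -0.0002,  0.0011]))
[ 538.4 -111.2   85.2]
```

Call:
apply_moves:
  increments: [-0.7,0.9,-2.1,0,0,0,1,-0.7,0.9,-2.1,0,0,0,1,-0.7,0.9,-2.1,0,0,0,0,-0.7,0.9,-2.1,0,0,0,-1,-0.7,0.9,-2.1,0,0,0,-1,-0.7,0.9,-2.1,0,0,0,-1,-0.7,0.9,-2.1,0,0,0,-1,-0.7,0.9,-2.1,0,0,0,-1,-0.7,0.9,-2.1,0,0,0,-1,-0.7,0.9,-2.1,0,0,0,-1]

```text
time: 2.95
eef_pos: [539.1, -109.0, 84.5]
tcp_rot: [0.01, -0.011, 0.707, -0.707]
contact_force: [-1.5, -0.6, 2.8]
opening: 23.1
```

```bash
python3 - <<'E'
from h import *
s,Rm,p=tool(); print(p.round(1),s['opening'],s['contact_force'])
E
```

```text
[ 539.1 -109.    84.5] 23.117304595938695 [-1.47916038 -0.56740423  2.79343589]
```

Call:
apply_moves:
  increments: [0,-5,0,0,0,0,-1,0,-15,0,0,0,0,-1,0,-30,0,0,0,0,-1,0,-45,0,0,0,0,-1,0,-60,0,0,0,0,-1,0,-75,0,0,0,0,-1,0,-90,0,0,0,0,-1,0,-105,0,0,0,0,-1,0,-115,0,0,0,0,-1,0,-120,0,0,0,0,-1,0,-120,0,0,0,0,-1]

```text
time: 3.87
eef_pos: [539.7, -109.1, 205.7]
tcp_rot: [-0.011, 0.01, -0.707, 0.707]
contact_force: [-0.1, 0.8, -1.9]
opening: 23.4
```

```bash
python3 - <<'E'
from h import *
s,Rm,p=tool(); print(p.round(1),s['opening'],np.round(s['contact_force'],1))
for n in ["wrist","side"]:
    im,d=viewer.capture(n); cv2.imwrite(f'pics/{n}2.png',cv2.resize(im[:,:,::-1],None,fx=1.5,fy=1.5))
print("to hub", plan([469.4,160,215],-90+18))
E
```

```text
[ 539.7 -109.1  205.7] 23.44383727779812 [-0.1  0.8 -1.9]
to hub (array([  61.57,  -10.9 , -271.  ]), array([ 0.0005, -0.2847,  0.0016]))
```

View pics/wrist2.png

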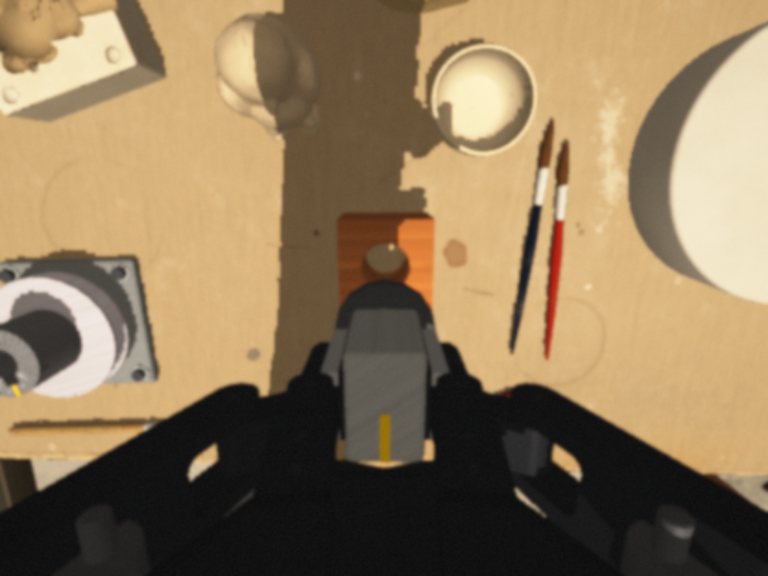

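View pics/side2.png

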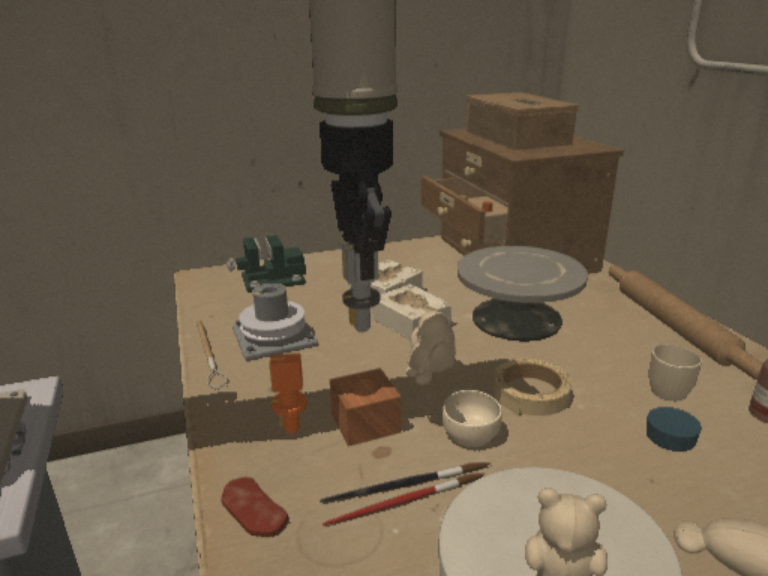

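The shaft is out of the stand and held upright, with the stripe towards the robot (wrist px ~(385,440) in the 1.5x picture). Next I measure its offset in the hand and move beside the hub.

```bash
python3 - <<'E'
from h import *
im,d=viewer.capture("wrist"); i=viewer.camera_info("wrist"); K=np.array(i["K"]); V=np.linalg.inv(i["tool_from_camera"])
np.save('pics/d3.npy',d)
C=cloud(d,K,V)   # tool frame
c=C.reshape(-1,3); m=(abs(c[:,2])<13)&(abs(c[:,0])<40)&(c[:,1]<-30)&(c[:,1]>-50); q=c[m]
print(len(q),np.median(q[:,1])); print(cv2.minAreaRect(q[:,[0,2]].astype(np.float32)))
# columns along the centre line: profile
for v in range(150,310,5): print(v,C[v,257].round(1), end=' ; ')
print("to hub side", plan([469.4,105,215],-90+18))
E
```

```text
4612 -37.71200127733285
((1.312448501586914, 0.013055801391601562), (36.307708740234375, 25.999404907226562), 0.16087372601032257)
150 [-27.9 149.8   0.5] ; 155 [-22.7 148.8   0.5] ; 160 [-17.2 149.6   0.5] ; 165 [ -1.9 204.    0.7] ; 170 [  4.8 204.6   0.7] ; 175 [ 11.3 204.3   0.7] ; 180 [ 18.  204.5   0.7] ; 185 [ 19.7 185.    0.6] ; 190 [-19.3  21.5   0.1] ; 195 [-16.1  21.4   0.1] ; 200 [-12.9  21.2   0.1] ; 205 [-9.2 22.6  0.1] ; 210 [-16.3  -6.7  -0. ] ; 215 [-16.2 -13.7  -0. ] ; 220 [-16.1 -20.3  -0. ] ; 225 [-15.7 -25.4  -0.1] ; 230 [-16.  -31.7  -0.1] ; 235 [-15.8 -36.3  -0.1] ; 240 [-14.4 -38.1  -0.1] ; 245 [-11.9 -37.6  -0.1] ; 250 [ -9.1 -36.8  -0.1] ; 255 [ -7.5 -38.2  -0.1] ; 260 [ -5.6 -38.9  -0.1] ; 265 [ -2.4 -37.5  -0.1] ; 270 [  0.4 -37.   -0.1] ; 275 [  2.  -38.2  -0.1] ; 280 [  3.9 -39.1  -0.1] ; 285 [  7.  -38.1  -0.1] ; 290 [  9.3 -38.5  -0.1] ; 295 [ 11.9 -38.3  -0.1] ; 300 [ 14.8 -37.8  -0.1] ; 305 [ 17.4 -37.8  -0.1] ; to hub side (array([  63.02,  -11.19, -215.98]), array([ 0.0008, -0.2847,  0.0022]))
```

Call:
apply_moves:
  increments: [5,-5,-20,0,-0.03,0,-1,12,-10,-45,0,-0.06,0,-1,20,-11,-70,0,-0.1,0,-1,28,-11,-95,0,-0.13,0,-1,35,-11,-120,0,-0.16,0,-1,42,-11,-145,0,-0.2,0,-1,49,-11,-170,0,-0.23,0,-1,55,-11,-190,0,-0.26,0,-1,60,-11,-207,0,-0.285,0,-1,63,-11,-216,0,-0.285,0,-1,63,-11,-216,0,-0.285,0,-1,63,-11,-216,0,-0.285,0,-1]

```text
time: 5.02
eef_pos: [469.6, 104.6, 214.7]
tcp_rot: [0.11, -0.111, 0.699, -0.698]
contact_force: [-0.6, -0.3, -2.2]
opening: 23.3
```

```bash
python3 - <<'E'
from h import *
s,Rm,p=tool(); print(p.round(1),s['opening'],np.round(s['contact_force'],1),np.round(s['q'],2), Rm.round(3).tolist())
im,d=viewer.capture("wrist"); i=viewer.camera_info("wrist"); K=np.array(i["K"]); V=wview(i,Rm,p)
np.save('pics/d4.npy',d); np.savez('pics/w4.npz',K=K,V=V)
cv2.imwrite('pics/w4raw.png',im[:,:,::-1]); cv2.imwrite('pics/w4.png',cv2.resize(im[:,:,::-1],None,fx=1.5,fy=1.5))
c=cloud(d,K,V).reshape(-1,3)
for z0,z1 in [(80,90),(36,48),(5,15)]:
    m=(c[:,2]>z0)&(c[:,2]<z1)&(np.hypot(c[:,0]-469,c[:,1]-160)<(35 if z0==80 else 85)); q=c[m]
    print(z0,len(q),np.median(q[:,2]),cv2.minAreaRect(q[:,:2].astype(np.float32)),cv2.minEnclosingCircle(q[:,:2].astype(np.float32)))
E
```

```text
[469.6 104.6 214.7] 23.29316510859633 [-0.6 -0.3 -2.2] [ 0.28  0.07 -0.61  1.82  0.04  1.27 -1.6 ] [[-0.951, -0.002, 0.309], [-0.309, -0.0, -0.951], [0.002, -1.0, -0.001]]
80 1659 84.20137406078493 ((465.99530029296875, 158.52310180664062), (51.45667266845703, 51.8578987121582), 63.90901565551758) ((465.8824768066406, 158.59869384765625), 26.24898338317871)
36 3954 41.40582787772826 ((466.5240478515625, 159.15945434570312), (101.44180297851562, 103.1990737915039), 55.01911926269531) ((465.7091064453125, 158.3918914794922), 52.02778625488281)
5 1629 9.274342843140744 ((465.83343505859375, 158.46023559570312), (115.91421508789062, 116.04782104492188), 3.0507209300994873) ((465.99310302734375, 158.380615234375), 79.7808837890625)
```

View pics/w4.png

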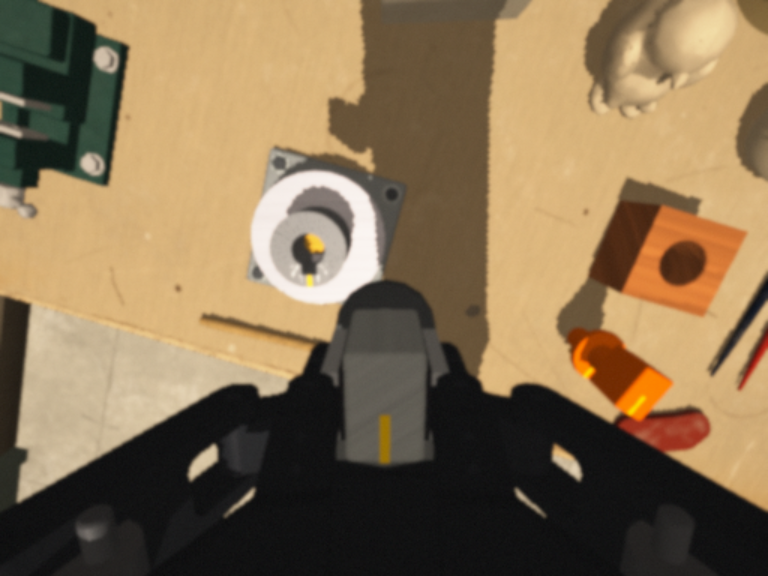

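```bash
python3 - <<'E'
import cv2
a=cv2.imread('pics/w4raw.png')
cv2.imwrite('pics/w4z.png',cv2.resize(a[130:200,170:250],None,fx=9,fy=9,interpolation=cv2.INTER_CUBIC)[:600])
E
```

```text
(no output)
```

View pics/w4z.png

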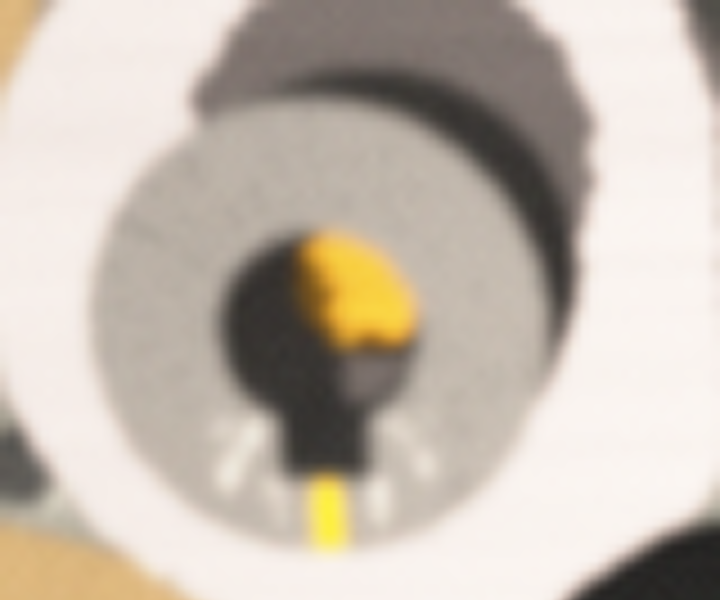

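```bash
python3 - <<'E'
from h import *
z=np.load('pics/w4.npz');K,V=z['K'],z['V']
f=lambda u,v: ray(170+u/9-.5,130+v/9-.5,85,K,V)
c=f(321.5,324)
print(c)
for uv in [(326,450),(326,470),(328,485),(329,512),(331,545)]:
    q=f(*uv); print(uv,q.round(1),np.degrees(np.arctan2(-(q-c)[1],-(q-c)[0])).round(1))
s,Rm,p=tool(); print('key dir now',np.degrees(np.arctan2(-Rm[1,0],-Rm[0,0])))
E
```

```text
[467.51102848 158.75495361  85.        ]
(326, 450) [453.7 154.5  85. ] 17.2
(326, 470) [451.4 153.9  85. ] 16.9
(328, 485) [449.8 153.2  85. ] 17.4
(329, 512) [446.7 152.2  85. ] 17.4
(331, 545) [443. 151.  85.] 17.6
key dir now 17.918321536938898
```

```bash
python3 - <<'E'
from h import *
print(plan([468.4,159.1,165],-72.6))
E
```

```text
(array([-15.78,  49.69, -52.97]), array([0.0007, 0.009 , 0.0023]))
```

Call:
apply_moves:
  increments: [-5,3,-18,0,0.009,0.002,-1,-11,8,-36,0,0.009,0.002,-1,-15.8,15,-53,0,0.009,0.002,-1,-15.8,28,-53,0,0.009,0.002,-1,-15.8,40,-53,0,0.009,0.002,-1,-15.8,49.7,-53,0,0.009,0.002,-1,-15.8,49.7,-53,0,0.009,0.002,-1,-15.8,49.7,-53,0,0.009,0.002,-1]

```text
time: 5.73
eef_pos: [468.4, 158.0, 164.5]
tcp_rot: [0.106, -0.107, 0.699, -0.699]
contact_force: [0.6, 0.7, -0.9]
opening: 23.5
```

```bash
python3 - <<'E'
from h import *
s,Rm,p=tool(); print(p.round(1),np.round(s['contact_force'],1),plan([468.4,159.1,155],-72.6))
im,d=viewer.capture("side"); i=viewer.camera_info("side"); K=np.array(i["K"]);V=np.array(i["view"])
def px(P): q=V@np.r_[P,1]; q=K@q[:3]; return (q[:2]/q[2]).round(1)
print(px([468,159,97]),px([468,159,85]))
cv2.imwrite('pics/side5.png',cv2.resize(im[150:250,130:250,::-1],None,fx=6,fy=6,interpolation=cv2.INTER_CUBIC))
E
```

```text
[468.4 158.  164.5] [ 0.6  0.7 -0.9] (array([-0.31,  9.5 , -1.1 ]), array([ 0.0007, -0.0018,  0.0017]))
[178.8 188.5] [179.3 193.1]
```

View pics/side5.png

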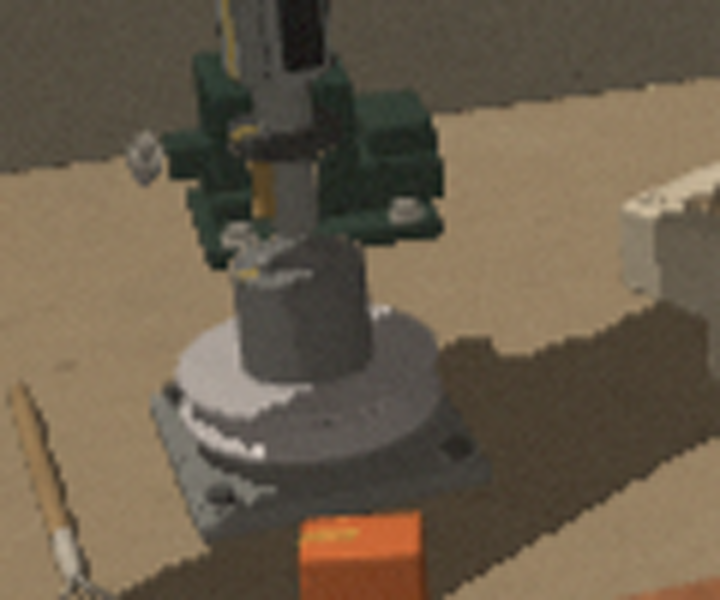

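Call:
apply_moves:
  increments: [-0.3,3,-1.1,0,0,0.001,-1,-0.3,6,-1.1,0,0,0.001,-1,-0.3,9,-1.1,0,0,0.001,-1,-0.3,11,-1.1,0,0,0.001,-1,-0.3,13,-1.1,0,0,0.001,-1,-0.3,15,-1.1,0,0,0.001,-1,-0.3,16,-1.1,0,0,0.001,-1,-0.3,16,-1.1,0,0,0.001,-1]

```text
time: 6.45
eef_pos: [468.6, 159.5, 148.9]
tcp_rot: [0.107, -0.106, 0.699, -0.699]
contact_force: [-0.2, -0.2, -1.6]
opening: 23.3
```

```bash
cat > st.py <<'E'
from h import *
s,Rm,p=tool(); print(p.round(1),'F',np.round(s['contact_force'],1),'M',np.round(s['torque'],2),'op',round(s['opening'],1),plan([468.4,159.1,114],-72.6))
E
python3 st.py
```

```text
[468.6 159.5 148.9] F [-0.2 -0.2 -1.6] M [ 0.05 -0.04 -0.03] op 23.3 (array([ 0.28, 34.9 ,  0.32]), array([ 0.0006, -0.0013, -0.0002]))
```

Call:
apply_moves:
  increments: [0.2,1.5,0.3,0,0,0,-1,0.2,3,0.3,0,0,0,-1,0.2,4.5,0.3,0,0,0,-1,0.2,6,0.3,0,0,0,-1,0.2,7,0.3,0,0,0,-1,0.2,8,0.3,0,0,0,-1,0.2,8,0.3,0,0,0,-1]

```text
time: 7.03
eef_pos: [468.4, 159.1, 140.7]
tcp_rot: [0.106, -0.107, 0.699, -0.699]
contact_force: [0.2, -0.0, -2.2]
opening: 23.3
```

```bash
python3 st.py
```

```text
[468.4 159.1 140.7] F [ 0.2 -0.  -2.2] M [ 0.05 -0.01  0.01] op 23.3 (array([1.00e-02, 2.67e+01, 2.00e-02]), array([ 0.0007, -0.0013,  0.    ]))
```

Call:
apply_moves:
  increments: [0,2,0,0,0,0,-1,0,4,0,0,0,0,-1,0,6,0,0,0,0,-1,0,8,0,0,0,0,-1,0,10,0,0,0,0,-1,0,12,0,0,0,0,-1,0,14,0,0,0,0,-1,0,16,0,0,0,0,-1,0,16,0,0,0,0,-1]

```text
time: 7.78
eef_pos: [468.2, 159.0, 124.2]
tcp_rot: [0.106, -0.107, 0.699, -0.699]
contact_force: [-0.0, -0.9, -1.6]
opening: 23.4
```

```bash
python3 st.py
```

```text
[468.2 159.  124.2] F [-0.  -0.9 -1.6] M [ 0.01 -0.01  0.07] op 23.4 (array([-2.600e-01,  1.023e+01,  1.000e-02]), array([ 0.0008, -0.0013,  0.0007]))
```

The key is in the keyway, with the tip about 29 mm deep and almost no side force. Now pressing against the spring.

Call:
apply_moves:
  increments: [-0.2,1.5,0,0,0,0,-1,-0.2,3,0,0,0,0,-1,-0.2,4.5,0,0,0,0,-1,-0.2,6,0,0,0,0,-1,-0.2,7,0,0,0,0,-1,-0.2,8,0,0,0,0,-1,-0.2,8,0,0,0,0,-1,-0.2,8,0,0,0,0,-1]

```text
time: 8.45
eef_pos: [468.6, 159.1, 116.8]
tcp_rot: [0.106, -0.107, 0.699, -0.699]
contact_force: [-2.3, -0.8, 7.5]
opening: 23.5
```

```bash
python3 st.py
```

```text
[468.6 159.1 116.8] F [-2.3 -0.8  7.5] M [-0.25  0.59 -0.04] op 23.5 (array([ 0.22,  2.78, -0.03]), array([ 0.0005, -0.0014,  0.0001]))
```

Call:
apply_moves:
  increments: [0,1,0,0,0,0,-1,0,2,0,0,0,0,-1,0,3,0,0,0,0,-1,0,3,0,0,0,0,-1]

```text
time: 8.78
eef_pos: [468.7, 159.2, 114.5]
tcp_rot: [0.106, -0.106, 0.699, -0.699]
contact_force: [-2.6, -2.0, 8.5]
opening: 23.6
```

```bash
python3 st.py
```

```text
[468.7 159.2 114.5] F [-2.6 -2.   8.5] M [-0.44  0.93 -0.02] op 23.6 (array([0.31, 0.45, 0.02]), array([ 0.0001, -0.0014, -0.    ]))
```

Call:
apply_moves:
  increments: [0,1,0,0,0,0,-1,0,2,0,0,0,0,-1,0,2,0,0,0,0,-1,0,2,0,0,0,0,-1]

```text
time: 9.12
eef_pos: [468.9, 159.3, 114.4]
tcp_rot: [-0.107, 0.106, -0.699, 0.699]
contact_force: [-10.5, -5.1, 25.4]
opening: 23.4
```

```bash
python3 st.py;python3 - <<'E'
from h import *
im,d=viewer.capture("side")
cv2.imwrite('pics/side6.png',cv2.resize(im[150:250,130:250,::-1],None,fx=6,fy=6,interpolation=cv2.INTER_CUBIC))
E
```

```text
[468.9 159.3 114.4] F [-10.5  -5.1  25.4] M [-0.93  2.61  0.02] op 23.4 (array([0.5 , 0.37, 0.01]), array([-0.001 , -0.0015, -0.0003]))
```

View pics/side6.png

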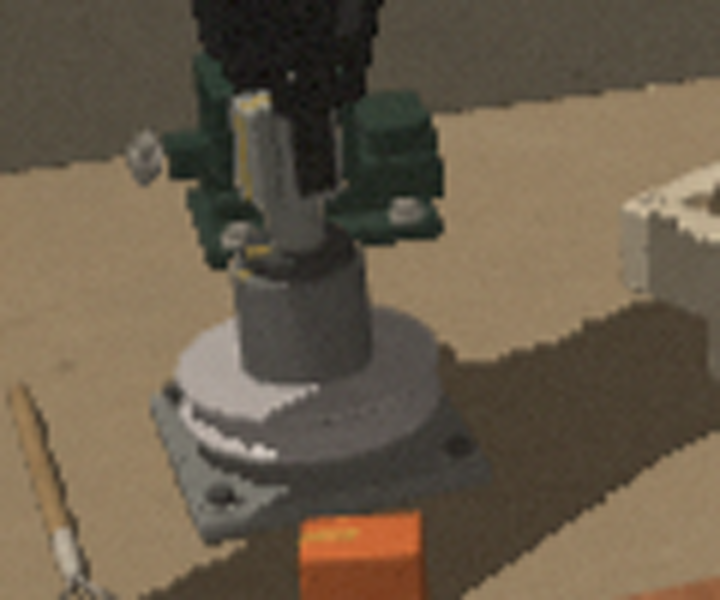

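Collar contact is clear: force jumped from 8.5 to 25 N with only 0.1 mm of travel. I'll ease the side load and hold the push.

Call:
apply_moves:
  increments: [0.5,1.5,0,0,0,0,-1,0.5,1.7,0,0,0,0,-1,0.5,1.7,0,0,0,0,-1,0.5,1.7,0,0,0,0,-1,0.5,1.7,0,0,0,0,-1,0.5,1.7,0,0,0,0,-1]

```text
time: 9.67
eef_pos: [468.8, 159.3, 114.4]
tcp_rot: [-0.107, 0.106, -0.698, 0.7]
contact_force: [-7.5, -4.1, 20.4]
opening: 23.1
```

```bash
python3 st.py; python3 - <<'E'
from h import *
for k in range(4): viewer.capture("top")
im,d=viewer.capture("side")
cv2.imwrite('pics/side7.png',cv2.resize(im[170:210,150:210,::-1],None,fx=12,fy=12,interpolation=cv2.INTER_CUBIC))
im,d=viewer.capture("wrist"); cv2.imwrite('pics/w7.png',im[:,:,::-1])
i=viewer.camera_info("wrist"); K=np.array(i["K"]); C=cloud(d,K,np.linalg.inv(i["tool_from_camera"]))
for v in range(190,240,5): print(v,C[v,257].round(1),end=' ')
E
python3 st.py
```

```text
[468.8 159.3 114.4] F [-7.5 -4.1 20.4] M [-0.67  2.07  0.03] op 23.1 (array([0.42, 0.36, 0.06]), array([-0.0018, -0.0016, -0.0012]))
190 [-19.1  22.8  -0.2] 195 [-16.   22.2  -0.2] 200 [-12.9  21.6  -0.2] 205 [-9.8 21.  -0.2] 210 [-16.3  -6.2  -0.3] 215 [-15.9 -12.7  -0.3] 220 [-16.1 -19.8  -0.3] 225 [-16.4 -26.8  -0.3] 230 [-16.7 -32.8  -0.3] 235 [-15.7 -35.7  -0.3] [468.8 159.3 114.4] F [-6.9 -2.6 20.5] M [-0.69  2.03 -0.02] op 23.5 (array([0.41, 0.37, 0.06]), array([-0.0018, -0.0016, -0.0011]))
```

View pics/side7.png

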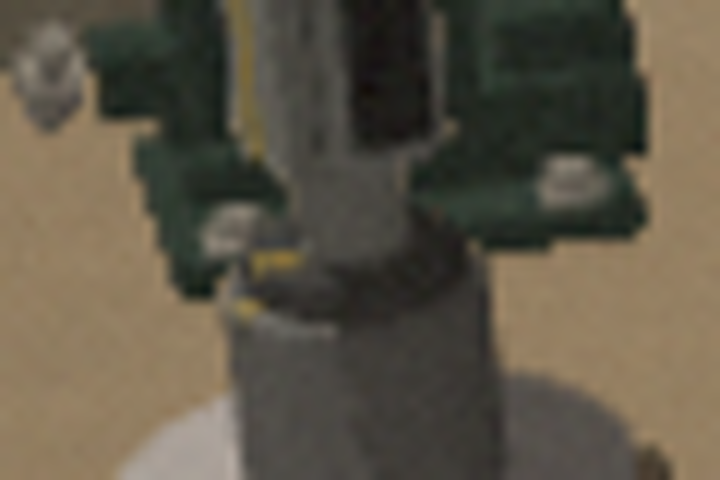

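View pics/w7.png

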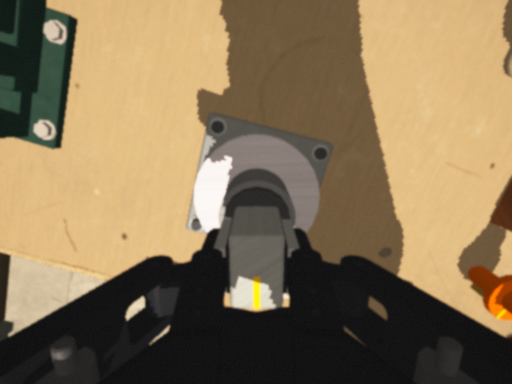

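```bash
python3 - <<'E'
from rig import job
print(job.sign_off())
E
```

```text
the job is handed in; nothing more can be done
None
```

The keyed shaft is in the pulley hub with its key in the keyway and its collar down on the hub. The gripper still holds it by the head and presses it home. I handed the job in at about 10 s.

- **Approach:** I took the grey shaft from the stand, not the orange look-alike, and lifted it straight up to clear. I then read the keyway angle as about 17.3° from the wrist picture and turned the key to match. It slid in on the first descent with almost no resistance.
- **Seating:** The spring pushed back with about 8–10 N. At tool height 114.4 mm the force jumped to 25 N with only 0.1 mm of travel, which is the collar meeting the hub. The collar top measured about 92 mm above the table, against 93 mm expected.
- **Final hold:** The push was steady at about 20 N over the last pictures, and the opening read 23.5 mm on the 24 mm head. In the side picture the collar and hub stripes line up with no gap visible. The plunger's travel was not in the state, so I judged the seating from force and height only.
- **Side load:** About 7 N of sideways force was left at the end, down from 10 N.
- **Camera disagreement:** The top and wrist cameras differed by about 3 mm on absolute positions, but agreed to about 1 mm on where to put the shaft over the hub.
- **Bystanders:** I did not touch the moulds, tape, bird or pot, but I did not measure their positions again at the end.

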